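# Put the rubber stamps back in their own trays

## Robot

A 6-joint arm with a two-finger parallel gripper is mounted at the origin on the work surface. World frame = base frame: x ahead of the robot, y to its left, z up, the work surface at z = 0. Lengths are in mm, angles in degrees, forces in N, time in s.
With the tool pointing down it reaches from about 300 to 850 mm from the base axis. Payload 4.2 kg.
Tool frame: the origin (TCP) lies midway between the tips of the shut fingers; the grasp point (between the pads) lies 19 mm behind it (env.hold_point_z is the z of the grasp point in the tool frame, in mm); z points along the fingers, y is the direction in which the jaws open and shut (so a half turn about z gives the same grasp; the last joint's range is limited). The gripper opens to 91 mm and grips with 3 to 60 N. Pads are 32 mm wide; open, the fingers measure 118 mm over their backs; the gripper's body (76 mm by 178 mm) begins 60 mm behind the grasp point.
Start: joints at [68.526, 18.312, 89.639, -0, 72.044, -1.146], TCP at [199.761, 539.205, 185.676] pointing down, gripper open.
Joint ranges: [-177.97, 177.97], [-48.28, 115.42], [12.27, 149.76], [-77.06, 257.06], [2.81, 150.46], [-146.56, 146.56]. Speed limits (degrees/s): [147.25, 147.25, 180, 180, 180, 180].

## Interface

Orientations are given as [roll, pitch, yaw] about the fixed x, y, z axes, in that order (R = Rz(yaw) Ry(pitch) Rx(roll)).
In Python, from workcell import env, grab_frame, camera_params, spotter gives the robot as it stands. The module is installed in compiled form; this text tells all that it offers.
- The arm moves only by the shell command python3 -m jog 'ROWS' [FORCE]. ROWS is text: rows parted by semicolons, each of 7 numbers parted by spaces: the turn, a rotation vector about the world's x, y, z in units of 5 degrees (1.0 is 5 degrees), then the shift along the world's x, y, z in units of 25 mm (1.0 is 25 mm), then the opening, from 0 (shut) to 1 (fully open). A call has 1 to 5 rows; each row is the pose to reach, as a shift and turn from the pose commanded when the call began; what a row does not reach only later rows make up. A row lasts 1/8 s, in which the tool goes at most 62.5 mm and 10.7 degrees, less where a joint would pass 70% of its speed; a pose out of reach is approached as far as the arm can. A call with a gripper value outside its range is refused whole. The fingers move at their own pace and stop on an object; FORCE is the grip in N (left out, the last holds). Time passes only in rows, so rows that repeat a pose let the fingers close. It gives the time, the measured TCP pose, the force and the opening at its end, in the units of the state.
- env.state(): the state, without advancing time (a new reading comes with each control period).
- grab_frame(name): name is "scene" or "top"; returns the picture (384x512x3 uint8, red, green, blue); there is no depth.
- camera_params(name): a dict with "K" (3x3 intrinsics, pixels), "rvec" (rotation vector, rad) and "tvec" (3), from world to camera coordinates, as OpenCV has them. Camera axes: x right, y down, z forward; pixel columns grow to the right and rows downward; lengths in mm; the calibration is good to about 2 mm. A picture is of the moment at which its call begins. camera_params takes no time and is no camera call.
- env.job_done(): hands the job in, once; it reports no verdict.
Trained networks look in the newest picture that a camera, given by its name, has taken for a name from the list of things; names that differ only in an ending like _2 or _b are one class to them, and where a whole thing is asked for, a point or a joint stands for the part that bears it (a point fixed in the world has none). Each returns a list of dicts, best first, with "conf" (0 to 1); they miss things now and then, are a little off and sometimes report something else, mostly with a low value. They report only what shows in the picture. A call takes as long as a camera call. They do not tell look-alikes from the thing itself.
- spotter.look_for(query, camera): "box" ([left, top, width, height] in pixels, round what is visible of it).
- spotter.trace(query, camera): "region" (384x512 bool, what is visible of it) and "box" ([left, top, width, height] in pixels, round what is visible of it).
The state is a dict: "time_s": time; "qpos": joint angles; "qvel": joint speeds; "effort": joint torques, N m; "ee_pos": TCP position; "ee_rot": TCP orientation; "force": force on the tool from outside, world axes, zero at the start; "torque": the same for the moment, N m; "gripper_width": finger opening in mm.
Only numpy, scipy, OpenCV 4.12 (cv2) and the standard library are available. Lean on these libraries where they do the work, as an engineer would, in place of code of your own. Each camera call takes 0.05 s, during which the arm holds its last target. There are 200 camera calls.

## Task

The four rubber stamps on the records desk stand in the wrong trays: put each one upright into the tray whose paper slip shows its impression (the same outline as its base), with the whole face down on the floor of the tray. One tray, with a blank slip, is empty for parking a stamp on the way. The faces are inked, so no stamp may ever be stood on the desk, dropped or tipped over, and leave the ink bottle where it stands.

Things in the scene. Friction and masses are not known exactly. Their poses are not given: they have to be found in the camera images.
- stamp_round: Rubber stamp, round base 48 mm across, about 75 g. Base block 20 mm high (black rubber face below), thin neck, turned handle of 24 mm diameter on the same axis, cylindrical from 54 to 74 mm above the face, top at 86 mm. Wood. Origin: centre of the rubber face; z up through the handle.
- stamp_bar: Rubber stamp, long narrow bar base 22 x 78 mm (long side along its y), about 60 g. Base block 20 mm high (black rubber face below), thin neck, turned handle of 24 mm diameter on the same axis, cylindrical from 54 to 74 mm above the face, top at 86 mm. Wood. Origin: centre of the rubber face; z up through the handle.
- stamp_rect: Rubber stamp, broad rectangular base 42 x 64 mm (long side along its y), about 80 g. Base block 20 mm high (black rubber face below), thin neck, turned handle of 24 mm diameter on the same axis, cylindrical from 54 to 74 mm above the face, top at 86 mm. Wood. Origin: centre of the rubber face; z up through the handle.
- stamp_square: Rubber stamp, small square base 34 x 34 mm, about 55 g. Base block 20 mm high (black rubber face below), thin neck, turned handle of 24 mm diameter on the same axis, cylindrical from 54 to 74 mm above the face, top at 86 mm. Wood. Origin: centre of the rubber face; z up through the handle.
- tray_round: Low plywood stamp tray, fixed to the desk. Its well is 66 mm (x) by 98 mm (y) inside, floor 6 mm and rim 18 mm above the desk, walls 4 mm; origin on the desk under the centre of the well, z up. On its +x side lies a lip 12 mm high with a white paper slip, centre 63 mm from the origin, printed with a round seal of two rings with a dot, 48 mm across: the home of the stamp with that base.
- tray_bar: Low plywood stamp tray, fixed to the desk. Its well is 66 mm (x) by 98 mm (y) inside, floor 6 mm and rim 18 mm above the desk, walls 4 mm; origin on the desk under the centre of the well, z up. On its +x side lies a lip 12 mm high with a white paper slip, centre 63 mm from the origin, printed with a long narrow framed bar 22 x 78 mm with two lines in it: the home of the stamp with that base.
- tray_rect: Low plywood stamp tray, fixed to the desk. Its well is 66 mm (x) by 98 mm (y) inside, floor 6 mm and rim 18 mm above the desk, walls 4 mm; origin on the desk under the centre of the well, z up. On its +x side lies a lip 12 mm high with a white paper slip, centre 63 mm from the origin, printed with a broad framed box 42 x 64 mm divided into fields: the home of the stamp with that base.
- tray_square: Low plywood stamp tray, fixed to the desk. Its well is 66 mm (x) by 98 mm (y) inside, floor 6 mm and rim 18 mm above the desk, walls 4 mm; origin on the desk under the centre of the well, z up. On its +x side lies a lip 12 mm high with a white paper slip, centre 63 mm from the origin, printed with a small framed square 34 x 34 mm with a diamond in it: the home of the stamp with that base.
- tray_spare: Low plywood stamp tray, fixed to the desk. Its well is 66 mm (x) by 98 mm (y) inside, floor 6 mm and rim 18 mm above the desk, walls 4 mm; origin on the desk under the centre of the well, z up. On its +x side lies a lip 12 mm high with a white paper slip, centre 63 mm from the origin, blank: the spare tray, empty at the start, belonging to no stamp. Stamps of every shape fit in every well with their long side roughly along the tray's y.
- ink_bottle: Closed amber bottle of stamp ink with black cap, 39 mm diameter, 61 mm tall, 90 g, loose, standing between the trays; a bystander. Origin: centre of its underside. No other loose thing among the trays is taller than 15 mm.
Mind the look-alikes: they are no part of the job. Leave any green or orange look-alike of the stamp_bar alone.

How it is judged (in metres and radians):
At the end, for the whole second after the job is handed in: Each stamp stands in the well of the tray whose slip shows its impression: its face flat on the tray floor (at most 3 mm above it, leaning less than 0.06 rad), its centre within 28 mm (tray x) and 36 mm (tray y) of the centre of the well, released and at rest; the ink bottle stands upright (x of stamp_round in the frame of tray_round between -0.028 and 0.028 m and y of stamp_round in the frame of tray_round between -0.036 and 0.036 m and z of stamp_round in the frame of tray_round below 0.009 m and angle between each of stamp_round, stamp_bar, stamp_rect, stamp_square's own z axis and vertical below 0.06 rad and linear speed of each of stamp_round, stamp_bar, stamp_rect, stamp_square below 0.02 m/s and x of stamp_bar in the frame of tray_bar between -0.028 and 0.028 m and y of stamp_bar in the frame of tray_bar between -0.036 and 0.036 m and z of stamp_bar in the frame of tray_bar below 0.009 m and x of stamp_rect in the frame of tray_rect between -0.028 and 0.028 m and y of stamp_rect in the frame of tray_rect between -0.036 and 0.036 m and z of stamp_rect in the frame of tray_rect below 0.009 m and x of stamp_square in the frame of tray_square between -0.028 and 0.028 m and y of stamp_square in the frame of tray_square between -0.036 and 0.036 m and z of stamp_square in the frame of tray_square below 0.009 m and angle between ink_bottle's own z axis and vertical below 0.1 rad); the robot touches nothing.
It fails at once if a stamp is stood or laid on the desk (face centre less than 3 mm above it) (height (world z) of any of stamp_round, stamp_bar, stamp_rect, stamp_square below 0.003 m).
It fails at once if a stamp is dropped: out of the fingers with its face more than 32 mm above the desk ((contact force between the fingers and stamp_round below 0.01 N and height (world z) of stamp_round above 0.032 m) or (contact force between the fingers and stamp_bar below 0.01 N and height (world z) of stamp_bar above 0.032 m) or (contact force between the fingers and stamp_rect below 0.01 N and height (world z) of stamp_rect above 0.032 m) or (contact force between the fingers and stamp_square below 0.01 N and height (world z) of stamp_square above 0.032 m)).
It fails at once if a stamp is tipped by more than 0.6 rad (angle between any of stamp_round, stamp_bar, stamp_rect, stamp_square's own z axis and vertical above 0.6 rad).
It fails at once if the ink bottle is moved by more than 30 mm or tipped by more than 0.4 rad (distance of ink_bottle from where it was at the start of the episode above 0.03 m or angle between ink_bottle's own z axis and vertical above 0.4 rad).
It also fails if it takes over 112 s, if anything falls off the work surface, if the arm or the gripper's body presses on something with over 40 N, if the wrist force passes 120 N, or if a joint passes its speed limit or range.

## Working session

There is one attempt and no reset: what is moved stays moved. The work goes in short steps, Python scripts to look and compute and a shell command to move; the robot and the scene stay as the last step left them, time stands still between calls to the robot, and variables do not carry over. Pictures are saved under pics/ and viewed, about 12 in all and at most 16, crops included, and the job is handed in when it is done.

```bash
mkdir -p pics; cat > h.py <<'E'
import numpy as np, cv2
from workcell import env, grab_frame, camera_params, spotter
def save(im,n): cv2.imwrite('pics/'+n,im[:,:,::-1])
def cam(n):
    p=camera_params(n);R=cv2.Rodrigues(np.array(p['rvec'],float))[0];return np.array(p['K'],float),R,np.array(p['tvec'],float).ravel()
def ray(n,uv):
    K,R,t=cam(n);d=R.T@np.linalg.solve(K,[uv[0],uv[1],1]);return -R.T@t,d
def atz(n,uv,z):
    c,d=ray(n,uv);return c+d*(z-c[2])/d[2]
def proj(n,X):
    K,R,t=cam(n);x=(np.atleast_2d(X)@R.T+t)@K.T;return x[:,:2]/x[:,2:]
def tri(a,b):
    (c1,d1),(c2,d2)=ray('scene',a),ray('top',b)
    s=np.linalg.lstsq(np.stack([d1,-d2],1),c2-c1,rcond=None)[0]
    p,q=c1+s[0]*d1,c2+s[1]*d2;return (p+q)/2,np.linalg.norm(p-q)
E
python3 - <<'E'
from h import *
for n in('scene','top'):
    im=grab_frame(n);save(cv2.resize(im,(800,600),interpolation=cv2.INTER_CUBIC),n+'0.png')
    K,R,t=cam(n);print(n,K.ravel().round(),(-R.T@t).round(),R[2].round(2))
    for q in['stamp_round','stamp_bar','stamp_rect','stamp_square','tray_round','tray_bar','tray_rect','tray_square','tray_spare','ink_bottle']:
        print(q,[(np.round(d['box']).tolist(),round(d['conf'],2)) for d in spotter.look_for(q,n)][:4])
print(env.state(),env.hold_point_z)
E
```

```text
scene [394.   0. 255.   0. 394. 200.   0.   0.   1.] [1007.  100.  936.] [-0.52 -0.08 -0.85]
stamp_round [([131.0, 245.0, 17.0, 21.0], 0.7)]
stamp_bar [([285.0, 157.0, 9.0, 31.0], 0.78), ([219.0, 154.0, 20.0, 28.0], 0.52), ([182.0, 144.0, 27.0, 21.0], 0.51), ([327.0, 262.0, 53.0, 58.0], 0.23)]
stamp_rect [([215.0, 255.0, 30.0, 28.0], 0.76)]
stamp_square [([273.0, 197.0, 42.0, 48.0], 0.6), ([284.0, 196.0, 15.0, 24.0], 0.57)]
tray_round [([175.0, 185.0, 54.0, 49.0], 0.9)]
tray_bar [([106.0, 242.0, 56.0, 59.0], 0.97)]
tray_rect [([275.0, 198.0, 41.0, 48.0], 0.87)]
tray_square [([199.0, 253.0, 58.0, 58.0], 0.56)]
tray_spare [([326.0, 264.0, 55.0, 54.0], 0.85)]
ink_bottle [([238.0, 186.0, 16.0, 21.0], 0.49), ([107.0, 241.0, 58.0, 58.0], 0.42)]
top [411.   0. 251.   0. 411. 190.   0.   0.   1.] [368.  -6. 929.] [ 0.11  0.02 -0.99]
stamp_round []
stamp_bar [([280.0, 235.0, 16.0, 32.0], 0.94), ([202.0, 235.0, 12.0, 36.0], 0.85), ([300.0, 192.0, 30.0, 14.0], 0.7), ([322.0, 255.0, 36.0, 20.0], 0.55)]
stamp_rect [([248.0, 102.0, 31.0, 24.0], 0.6)]
stamp_square [([198.0, 188.0, 13.0, 12.0], 0.61
[... 315 characters left out ...]
tle [([246.0, 196.0, 24.0, 17.0], 0.54)]
{'time_s': 1.1, 'qpos': array([ 6.85265557e+01,  1.83124017e+01,  8.96381229e+01,  7.30586140e-04,
        7.20441891e+01, -1.14570864e+00]), 'qvel': array([-0.0627366 , -0.00394175, -0.0299144 , -0.04734533,  0.05040448,
        0.09340832]), 'effort': array([-7.35943172e-05, -4.12359416e+01, -2.32228553e+01,  7.26972311e-02,
        3.79094551e-02, -1.67754297e-05]), 'ee_pos': array([199.7518131 , 539.21639966, 185.67684662]), 'ee_rot': array([ 1.79994701e+02, -5.89184062e-04,  1.59672039e+02]), 'force': array([ 0.0200881 , -0.34435059, -0.40811169]), 'torque': array([ 0.06058671, -0.0089841 ,  0.00526764]), 'gripper_width': 91.27754444147699} -18.8
```

View pics/scene0.png

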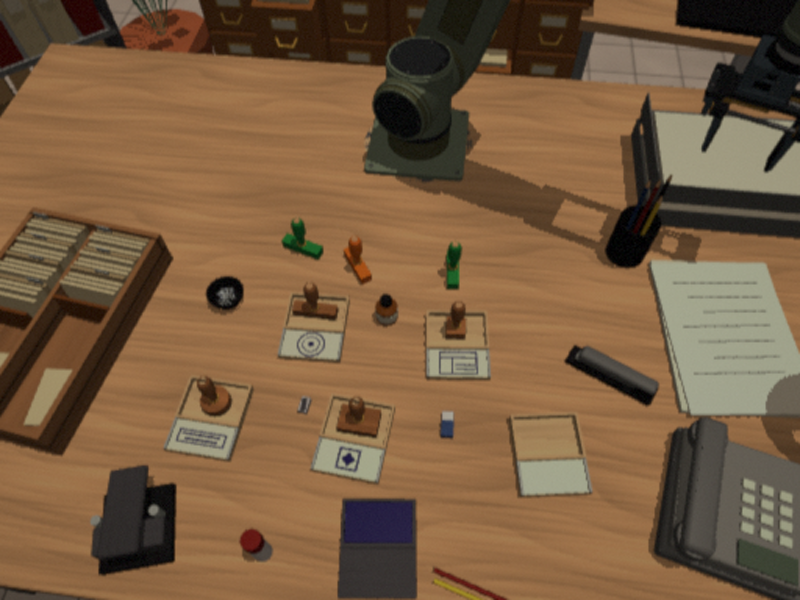

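View pics/top0.png

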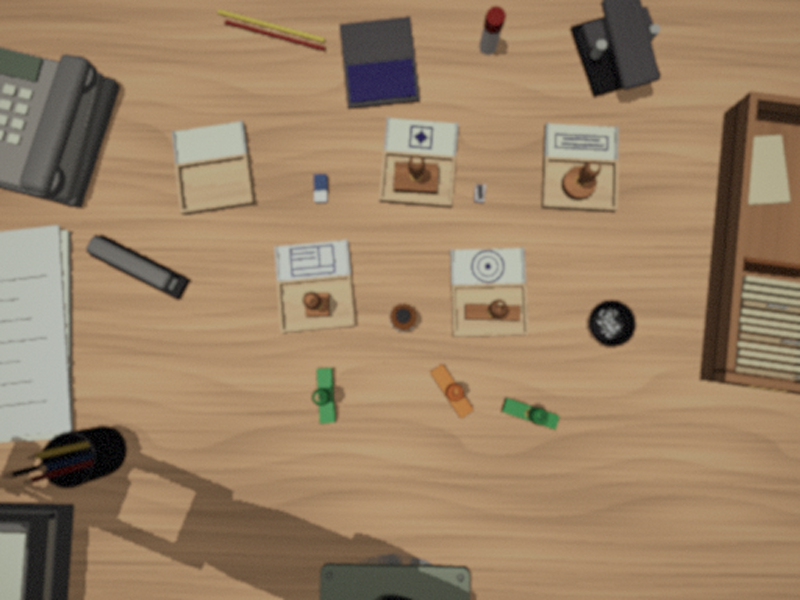

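The scene view (800x600) shows the robot at the top, the four occupied trays and the empty spare at (550,455). In the top view, the tray with the square slip at (420,165) holds the rect stamp, and the tray with the bar slip at (580,170) holds the round one. The tray with the rect slip at (315,290) holds the square stamp, and the tray with the round slip at (488,290) holds the bar.

There are four bar candidates in the top view: brown (490,312), green (325,395), orange (452,390) and green (530,412). Only the brown wooden one in the tray fits the description. Next I'll view an enlarged crop and measure.

```bash
python3 - <<'E'
from h import *
C={'round':((131,245,17,21),(371,115)),'bar':((197,181,20,20),(314,197)),'rect':((215,255,30,28),(266,112)),'square':((284,196,15,24),(203,193))}
ims={n:grab_frame(n) for n in('scene','top')}
rows=[]
for n in('scene','top'):
    r=[]
    for k,(b,t) in C.items():
        u,v=(b[0]+b[2]//2,b[1]+b[3]//2) if n=='scene' else t
        u0,v0=int(u)-20,int(v)-20
        c=cv2.resize(ims[n][v0:v0+40,u0:u0+40],(200,200),interpolation=cv2.INTER_CUBIC)
        for i in range(0,40,10): cv2.putText(c,str(u0+i),(i*5,8),0,.28,(0,0,255));cv2.putText(c,str(v0+i),(0,i*5+8),0,.28,(255,0,0)); c[:,i*5]//=2; c[i*5]//=2
        r.append(c)
    rows.append(np.hstack(r))
save(np.vstack(rows),'crops.png')
# slips
for n in('scene','top'):
    hsv=cv2.cvtColor(ims[n],cv2.COLOR_RGB2HSV)
    m=((hsv[...,1]<50)&(hsv[...,2]>130)).astype(np.uint8)
    m=cv2.morphologyEx(m,cv2.MORPH_CLOSE,np.ones((7,7)))
    for c in cv2.findContours(m,cv2.RETR_EXTERNAL,cv2.CHAIN_APPROX_NONE)[0]:
        if cv2.contourArea(c)<250: continue
        P=np.array([atz(n,p+0.0,12)[:2] for p in c[:,0]],np.float32)
        (x,y),s,a=cv2.minAreaRect(P)
        print(n,np.round([x,y,*s,a],1), c[:,0].mean(0).round())
E
```

```text
scene [715.8 591.8  67.4  81.   78.8] [491. 328.]
scene [701.  285.1  49.3 103.7   9.5] [354. 305.]
scene [711.9 -29.9 103.   48.2  85.2] [222. 294.]
scene [ 706.7 -264.4   97.6   45.7   87.3] [128. 280.]
scene [524.7 127.3  44.2 101.2   6.8] [292. 231.]
scene [ 520.2 -126.8   46.    98.2    1.2] [199. 220.]
scene [413.7 586.3 300.1 221.1   4.8] [463. 214.]
scene [-34.7 653.7 290.3 213.4  89.9] [470.  97.]
top [ 92.6 529.6  89.   32.8   4.5] [  7. 362.]
top [ 519.5 -127.6   51.6  106.6    2.1] [312. 170.]
top [525.  125.4  52.1 107.5   6.3] [200. 166.]
top [417.  522.7 308.8 100.2   4.8] [ 21. 213.]
top [ 706.7 -265.8  105.9   49.8   87.5] [372.  90.]
top [700.6 284.3  50.1 106.3   9.3] [133.  91.]
top [712.1 -29.8 106.4  50.5  85.6] [269.  87.]
top [715.5 569.5 154.4  56.5   4.8] [ 9. 83.]
```

View pics/crops.png

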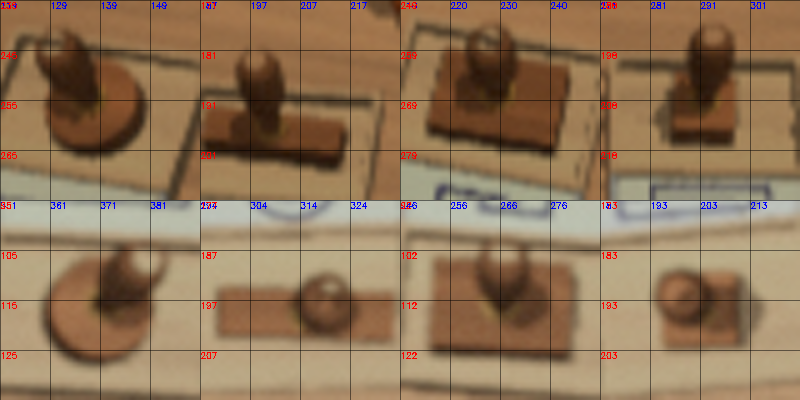

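Crop (5x): these are brown wooden stamps, each in the tray I named, and the bar at top (315,199) is the wooden one, not a green or orange copy. Handle heads sit at scene (131,244), (199,185), (228,259), (293,197) and top (380,107.5), (319,198), (266,104), (200,192). I'll triangulate these.

```bash
python3 - <<'E'
from h import *
H={'round':((131,244),(380,107.5),(370.4,116.6)),'bar':((199,184.6),(319.2,198),(314.8,200)),'rect':((228.4,258.6),(266.2,104.4),(266.6,113.6)),'square':((293.4,197),(199.6,192.4),(203,195.4))}
T={'round':(519.8,-127.2,1.7),'rect':(525,126.3,6.5),'spare':(700.8,284.7,9.4),'square':(712,-29.8,-4.6),'bar':(706.7,-265.1,-2.6)}
for k,(s,t,b) in H.items():
    p,e=tri(s,t);print(k,'head',p.round(1),'gap',round(e,1),'base@26',atz('top',b,26).round(1),'head@82 top/scene',atz('top',t,82).round(1)[:2],atz('scene',s,82).round(1)[:2])
for k,(x,y,a) in T.items():
    a=np.radians(a);c=np.array([x,y])-63*np.array([np.cos(a),np.sin(a)]);print('tray',k,c.round(1))
print('bottle',atz('top',(258,203),61).round(),tri((246.5,191),(258,202))[0].round())
E
```

```text
round head [ 642.2 -259.4   84.1] gap 4.7 base@26 [ 640.4 -257.5   26. ] head@82 top/scene [ 643.5 -262.4] [ 641.2 -257.7]
bar head [ 450.2 -132.7   77.1] gap 3.2 base@26 [ 450.8 -132.3   26. ] head@82 top/scene [ 450.  -133.5] [ 453.2 -129.8]
rect head [649.  -21.2  78.4] gap 2.4 base@26 [645.1 -24.5  26. ] head@82 top/scene [648.  -22.3] [650.3 -19.5]
square head [458.9 116.8  75.6] gap 3.8 base@26 [457.9 114.2  26. ] head@82 top/scene [458.5 114. ] [462.5 118.5]
tray round [ 456.8 -129.1]
tray rect [462.4 119.2]
tray spare [638.6 274.4]
tray square [649.2 -24.7]
tray bar [ 643.8 -262.2]
bottle [440.  -7.  61.] [442.  -7.  56.]
```

Measurements agree: head heights are 76–84 mm, stamp axes match base centres within 4 mm, and both cameras agree on the tray slips. The plan is:
1. rect→spare, square→tray_square, rect→tray_rect
2. bar→spare, round→tray_round, bar→tray_bar

First I go up and over to the rect stamp at (647.5,-22.5).

```bash
python3 -m jog '0 0 0 0 0 2.5 0.6; 0 0 0 0 0 5 0.6; 0 0 2 1.5 -2 5 0.6; 0 0 4 3 -4 5 0.6; 0 0 4.07 4.5 -6 5 0.6' 25
python3 -m jog '0 0 0 1.5 -1.8 0 0.6; 0 0 0 3 -3.6 0 0.6; 0 0 0 4.5 -5.4 0 0.6; 0 0 0 6 -7.2 0 0.6; 0 0 0 7.5 -9 0 0.6' 25
```

```text
time_s: 1.82
ee_pos: [312.0, 389.3, 310.9]
ee_rot: [180.0, 0.0, -179.8]
force: [1.0, 0.8, -0.6]
gripper_width: 55.1
time_s: 2.45
ee_pos: [499.7, 164.0, 310.9]
ee_rot: [180.0, 0.0, -180.0]
force: [0.6, 0.2, 0.9]
gripper_width: 54.8
```

```bash
python3 -m jog '0 0 0 1.5 -1.9 -1.5 0.6; 0 0 0 3 -3.8 -3 0.6; 0 0 0 4.5 -5.7 -4.5 0.6; 0 0 0 5.91 -7.46 -6.4 0.6; 0 0 0 5.91 -7.46 -6.4 0.6'
python3 - <<'E'
from h import *
for n in('scene','top'):
    im=grab_frame(n);s=env.state()['ee_pos'];u,v=proj(n,s)[0].astype(int)
    c=cv2.resize(im[v-50:v+50,u-65:u+65],(400,308),interpolation=cv2.INTER_CUBIC)
    save(c,n+'1.png')
cv2.imwrite('pics/near1.png',np.hstack([cv2.imread('pics/scene1.png'),cv2.imread('pics/top1.png')]));print(s)
E
```

```text
time_s: 3.08
ee_pos: [646.7, -23.0, 148.1]
ee_rot: [180.0, -0.2, 179.9]
force: [0.1, 0.6, 0.5]
gripper_width: 54.8
[646.03001797 -23.40444063 146.67211104]
```

View pics/near1.png

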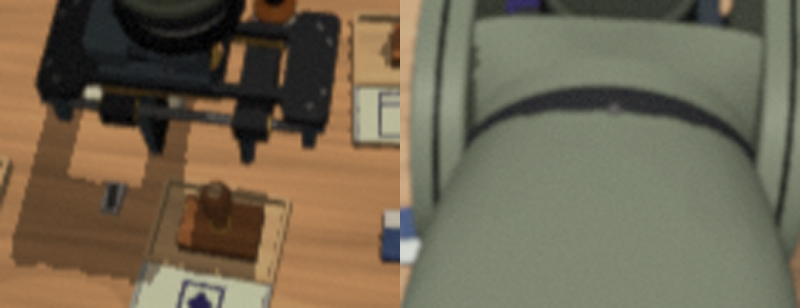

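The fingertips straddle the projected TCP above the rect stamp, with the handle top at crop (215,192) below it. I'll descend.

```bash
python3 -m jog '0 0 0 0 0 -1.2 0.6; 0 0 0 0 0 -2.4 0.6; 0 0 0 0 0 -3.4 0.6; 0 0 0 0 0 -3.95 0.6; 0 0 0 0 0 -3.95 0.6'
python3 -m jog '0 0 0 0 0 0 0.1; 0 0 0 0 0 0 0.1; 0 0 0 0 0 0 0.1; 0 0 0 0 0 0 0.1'
```

```text
time_s: 3.8
ee_pos: [646.1, -20.3, 51.9]
ee_rot: [180.0, -0.1, -179.9]
force: [-0.4, 0.2, 0.5]
gripper_width: 54.7
time_s: 4.3
ee_pos: [646.7, -21.1, 52.3]
ee_rot: [-180.0, 0.0, -180.0]
force: [0.1, -2.1, 1.2]
gripper_width: 21.3
```

```bash
python3 -m jog '0 0 0 0 0 0 0.1; 0 0 0 0 0 0.4 0.1; 0 0 0 0 0 0.8 0.1; 0 0 0 0 0 0.8 0.1'
python3 - <<'E'
from h import *
print(env.state()['force'])
im=grab_frame('scene');u,v=proj('scene',env.state()['ee_pos'])[0].astype(int)
save(cv2.resize(im[v-50:v+50,u-65:u+65],(780,600),interpolation=cv2.INTER_CUBIC),'lift1.png')
E
```

```text
time_s: 4.8
ee_pos: [647.4, -20.9, 73.3]
ee_rot: [180.0, 0.1, -180.0]
force: [0.4, 0.1, -0.7]
gripper_width: 21.1
[ 0.35511032  0.0604827  -0.65693228]
```

View pics/lift1.png

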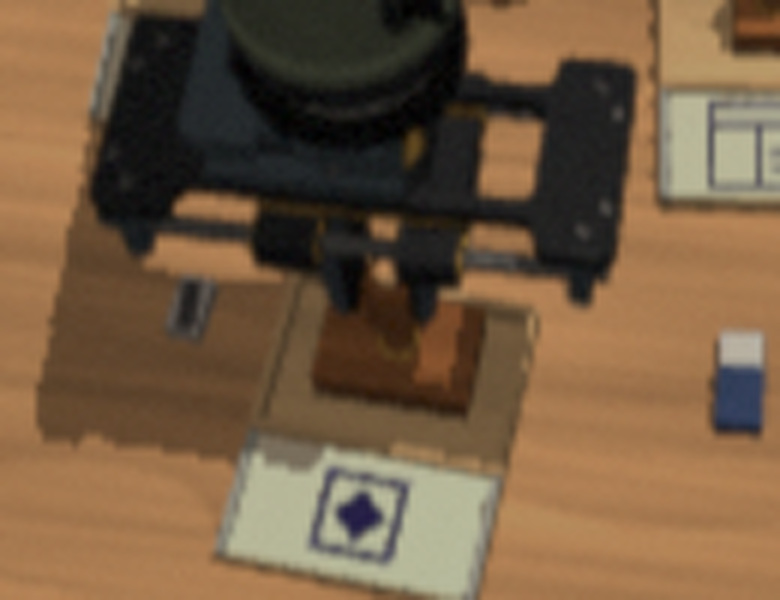

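It's held: the base has risen, and the force change is about 0.7 N against an 80 g stamp. I'll lift and carry it to the spare.

```bash
python3 -m jog '0 0 0 0 0 1 0.1; 0 0 0 0 0 2 0.1; 0 0 0.5 0 1 2.2 0.1; 0 0 1 0 2.2 2.2 0.1; 0 0 1.5 -0.1 3.5 2.2 0.1'
python3 -m jog '0 0 0.5 0 1.4 0 0.1; 0 0 0.5 -0.1 2.8 0 0.1; 0 0 0.5 -0.1 4.2 0 0.1; 0 0 0.5 -0.2 5.6 0 0.1; 0 0 0.5 -0.2 6.8 0 0.1'
python3 -m jog '0 0 0 0 0.9 0 0.1; 0 0 0 -0.05 1.5 0 0.1; 0 0 0 -0.05 1.5 0 0.1; 0 0 0 -0.05 1.5 0 0.1'
```

```text
time_s: 5.48
ee_pos: [643.8, 67.2, 126.7]
ee_rot: [180.0, -0.0, -172.4]
force: [0.2, 0.7, -0.7]
gripper_width: 20.7
time_s: 6.1
ee_pos: [638.3, 237.9, 126.4]
ee_rot: [180.0, -0.1, -169.9]
force: [0.1, -0.3, -1.4]
gripper_width: 20.9
time_s: 6.6
ee_pos: [637.8, 273.2, 126.9]
ee_rot: [-180.0, -0.0, -170.0]
force: [0.1, -0.7, -1.4]
gripper_width: 21.3
```

```bash
python3 -m jog '0 0 0 0 0 -1 0.1; 0 0 0 0 0 -2 0.1; 0 0 0 0 0 -2.6 0.1; 0 0 0 0 0 -2.95 0.1; 0 0 0 0 0 -2.95 0.1'
python3 -m jog '0 0 0 0 0 -0.03 0.1; 0 0 0 0 0 -0.03 0.1'
```

```text
time_s: 7.22
ee_pos: [638.0, 273.9, 53.4]
ee_rot: [180.0, 0.0, -170.0]
force: [0.8, 0.8, -1.3]
gripper_width: 21.0
time_s: 7.48
ee_pos: [638.0, 274.3, 53.0]
ee_rot: [180.0, 0.1, -170.0]
force: [-1.0, -0.0, -0.7]
gripper_width: 21.0
```

Release slowly, then retreat up 100 mm.

```bash
python3 -m jog '0 0 0 0 0 0 0.4; 0 0 0 0 0 0 0.6; 0 0 0 0 0 0 0.6; 0 0 0 0 0 1 0.6; 0 0 0 0 0 2.5 0.6'
python3 -m jog '0 0 0 0 0 1.5 0.6; 0 0 -1 -1.8 -1.5 1.5 0.6; 0 0 -2 -3.6 -3 1.5 0.6; 0 0 -2 -5.4 -4.7 1.5 0.6; 0 0 -2 -7.16 -6.35 1.5 0.6'
python3 - <<'E'
from h import *
n='scene';im=grab_frame(n);print(env.state()['ee_pos'])
save(cv2.resize(im[150:330,80:400],(800,450),interpolation=cv2.INTER_CUBIC),'s2.png')
E
```

```text
time_s: 8.1
ee_pos: [636.8, 273.8, 114.2]
ee_rot: [-180.0, -0.2, -170.0]
force: [0.3, -0.1, 0.4]
gripper_width: 54.8
time_s: 8.72
ee_pos: [457.2, 114.2, 152.6]
ee_rot: [-180.0, 0.0, -179.9]
force: [0.8, -0.3, 0.5]
gripper_width: 55.0
[448.87746407 109.65337664 151.5250848 ]
```

View pics/s2.png

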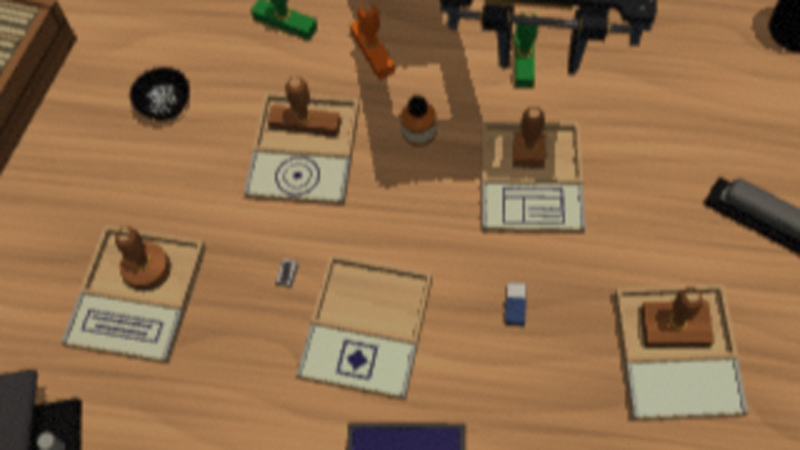

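The rect stamp stands upright in the spare at crop (677,320), the square-slip tray is empty and everything else is undisturbed. Next is the square stamp: settle, descend, grip.

```bash
python3 -m jog '0 0 0 0 0 0 0.6; 0 0 0 0 0 -1 0.6; 0 0 0 0 0 -2 0.6; 0 0 0 0 0 -3 0.6; 0 0 0 0 0 -3.5 0.6'
python3 -m jog '0 0 0 0 0 0 0.6'
```

```text
time_s: 9.4
ee_pos: [459.4, 116.0, 63.8]
ee_rot: [180.0, -0.0, -179.9]
force: [-0.8, -0.0, 0.1]
gripper_width: 54.5
time_s: 9.52
ee_pos: [459.1, 115.8, 64.4]
ee_rot: [-180.0, -0.1, -180.0]
force: [-0.4, -0.3, 0.4]
gripper_width: 54.8
```

Now to z≈52, then close and lift a little.

```bash
python3 -m jog '0 0 0 0 0 -0.48 0.6; 0 0 0 0 0 -0.48 0.1; 0 0 0 0 0 -0.48 0.1; 0 0 0 0 0 -0.48 0.1; 0 0 0 0 0 -0.48 0.1'
python3 -m jog '0 0 0 0 0 0 0.1; 0 0 0 0 0 1 0.1; 0 0 0 0 0 2 0.1; 0 0 0 0 0 3 0.1; 0 0 0 0 0 3.9 0.1'
```

```text
time_s: 10.15
ee_pos: [458.9, 115.4, 53.2]
ee_rot: [180.0, 0.0, -180.0]
force: [-1.0, -0.4, -1.2]
gripper_width: 20.3
time_s: 10.78
ee_pos: [458.6, 115.3, 151.3]
ee_rot: [180.0, 0.0, -180.0]
force: [0.5, -0.2, 0.1]
gripper_width: 20.3
```

```bash
python3 -m jog '0 0 0 1.2 -0.9 0 0.1; 0 0 0 2.6 -1.9 0 0.1; 0 0 0 4 -2.9 0 0.1; 0 0 0 5.4 -3.9 0 0.1; 0 0 0 6.6 -4.9 0 0.1'
python3 -m jog '0 0 0 0.7 -0.5 0 0.1; 0 0 0 1 -0.7 0 0.1; 0 0 0 1 -0.7 0 0.1; 0 0 0 1 -0.7 -1 0.1; 0 0 0 1 -0.7 -2 0.1'
python3 -m jog '0 0 0 0 0 -0.9 0.1; 0 0 0 0 0 -1.5 0.1; 0 0 0 0 0 -1.85 0.1; 0 0 0 0 0 -1.85 0.1; 0 0 0 0 0 -1.89 0.1'
```

```text
time_s: 11.4
ee_pos: [624.7, -8.1, 150.0]
ee_rot: [180.0, -0.0, -180.0]
force: [0.4, 0.3, -0.3]
gripper_width: 20.0
time_s: 12.02
ee_pos: [647.9, -23.7, 100.4]
ee_rot: [180.0, 0.0, -179.9]
force: [-0.5, 0.1, -0.8]
gripper_width: 20.3
time_s: 12.65
ee_pos: [649.3, -24.6, 54.0]
ee_rot: [-180.0, 0.1, -180.0]
force: [-0.9, 0.1, -0.1]
gripper_width: 20.5
```

```bash
python3 -m jog '0 0 0 0 0 0 0.4; 0 0 0 0 0 0 0.6; 0 0 0 0 0 0 0.6; 0 0 0 0 0 1 0.6; 0 0 0 0 0 2.5 0.6'
python3 -m jog '0 0 0 0 0 1.5 0.6; 0 0 1 -0.1 2 1.5 0.6; 0 0 2 -0.2 4 1.5 0.6; 0 0 2 -0.3 6 1.5 0.6; 0 0 2 -0.4 8 1.5 0.6'
python3 -m jog '0 0 0 -0.05 2 0 0.6; 0 0 0 -0.05 3.96 0 0.6; 0 0 0 -0.05 3.96 0 0.6; 0 0 0 -0.05 3.96 0 0.6'
python3 - <<'E'
from h import *
n='scene';im=grab_frame(n);print(env.state()['ee_pos'])
save(cv2.resize(im[150:330,80:400],(800,450),interpolation=cv2.INTER_CUBIC),'s3.png')
E
```

```text
time_s: 13.28
ee_pos: [647.7, -24.6, 115.1]
ee_rot: [180.0, -0.2, -180.0]
force: [1.3, 1.0, -1.3]
gripper_width: 54.7
time_s: 13.9
ee_pos: [638.6, 176.9, 153.4]
ee_rot: [180.0, 0.0, -170.0]
force: [-0.1, 0.6, 0.8]
gripper_width: 54.7
time_s: 14.4
ee_pos: [637.3, 274.0, 153.0]
ee_rot: [-180.0, -0.0, -170.0]
force: [0.1, 0.2, -0.0]
gripper_width: 54.5
[637.47100128 273.36982349 153.14572472]
```

View pics/s3.png

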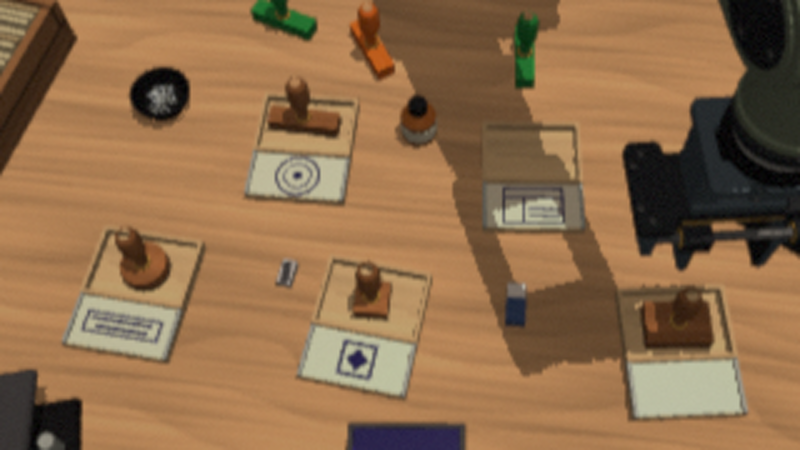

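The square stamp stands in its tray at crop (370,290) and the rect tray is empty. Next I fetch the rect stamp from the spare.

```bash
python3 -m jog '0 0 0 0 0 -1 0.6; 0 0 0 0 0 -2 0.6; 0 0 0 0 0 -3 0.6; 0 0 0 0 0 -3.7 0.6; 0 0 0 0 0 -4 0.6'
python3 -m jog '0 0 0 0 0 0 0.6; 0 0 0 0 0 0 0.1; 0 0 0 0 0 0 0.1; 0 0 0 0 0 0 0.1; 0 0 0 0 0 0 0.1'
python3 -m jog '0 0 0 0 0 0 0.1; 0 0 0 0 0 1 0.1; 0 0 0 0 0 2 0.1; 0 0 0 0 0 3 0.1; 0 0 0 0 0 3.5 0.1'
```

```text
time_s: 15.08
ee_pos: [637.3, 273.3, 52.3]
ee_rot: [-180.0, -0.1, -170.0]
force: [0.3, 0.1, -0.2]
gripper_width: 54.6
time_s: 15.7
ee_pos: [637.6, 274.3, 53.5]
ee_rot: [-180.0, 0.0, -170.0]
force: [0.1, 0.3, 0.0]
gripper_width: 20.6
time_s: 16.32
ee_pos: [637.9, 274.7, 142.0]
ee_rot: [180.0, 0.1, -170.0]
force: [0.6, 0.5, -0.5]
gripper_width: 20.3
```

```bash
python3 -m jog '0 0 0 -1.2 -1 0 0.1; 0 0 0 -2.6 -2.2 0 0.1; 0 0 0 -4 -3.4 0 0.1; 0 0 0 -5.2 -4.6 0 0.1; 0 0 0 -6.2 -5.6 0 0.1'
python3 -m jog '0 0 0 -0.6 -0.4 0 0.1; 0 0 0 -0.81 -0.61 0 0.1; 0 0 0 -0.81 -0.61 0 0.1; 0 0 0 -0.81 -0.61 -1 0.1; 0 0 0 -0.81 -0.61 -2 0.1'
python3 -m jog '0 0 0 0 0 -0.8 0.1; 0 0 0 0 0 -1.3 0.1; 0 0 0 0 0 -1.45 0.1; 0 0 0 0 0 -1.45 0.1; 0 0 0 0 0 -1.49 0.1'
```

```text
time_s: 16.95
ee_pos: [480.6, 133.3, 140.2]
ee_rot: [-180.0, -0.1, -170.0]
force: [0.8, -0.1, -0.2]
gripper_width: 20.5
time_s: 17.58
ee_pos: [463.7, 120.0, 90.2]
ee_rot: [180.0, 0.1, -169.9]
force: [0.8, 0.2, -1.2]
gripper_width: 20.3
time_s: 18.2
ee_pos: [463.0, 119.3, 54.1]
ee_rot: [180.0, 0.1, -170.0]
force: [-0.1, -0.9, -1.5]
gripper_width: 20.5
```

```bash
python3 -m jog '0 0 0 0 0 0 0.4; 0 0 0 0 0 0 0.6; 0 0 0 0 0 0 0.6; 0 0 0 0 0 1 0.6; 0 0 0 0 0 2.5 0.6'
python3 -m jog '0 0 0 0 0 1.5 0.6; 0 0 -1 -0.1 -2 1.5 0.6; 0 0 -2 -0.2 -4 1.5 0.6; 0 0 -2 -0.3 -6 1.5 0.6; 0 0 -2 -0.4 -8 1.5 0.6'
python3 -m jog '0 0 0 -0.1 -1.5 0 0.6; 0 0 0 -0.1 -2.07 0 0.6; 0 0 0 -0.1 -2.07 0 0.6; 0 0 0 -0.1 -2.07 -1 0.6; 0 0 0 -0.1 -2.07 -2 0.6'
python3 -m jog '0 0 0 0 0 -1 0.6; 0 0 0 0 0 -1.7 0.6; 0 0 0 0 0 -2 0.6; 0 0 0 0 0 -2 0.6'
```

```text
time_s: 18.82
ee_pos: [461.3, 118.9, 115.8]
ee_rot: [-180.0, -0.2, -170.0]
force: [-0.5, -0.6, -0.2]
gripper_width: 54.9
time_s: 19.45
ee_pos: [452.0, -82.4, 153.7]
ee_rot: [-180.0, 0.0, -180.0]
force: [0.6, 0.5, 0.3]
gripper_width: 54.7
time_s: 20.08
ee_pos: [450.1, -131.2, 103.1]
ee_rot: [180.0, 0.1, -179.9]
force: [-0.1, 0.6, -0.0]
gripper_width: 54.8
time_s: 20.58
ee_pos: [449.7, -131.8, 53.4]
ee_rot: [180.0, -0.0, -179.9]
force: [0.9, -0.1, -0.5]
gripper_width: 54.8
```

```bash
python3 -m jog '0 0 0 0 0 0 0.1; 0 0 0 0 0 0 0.1; 0 0 0 0 0 0 0.1; 0 0 0 0 0 0 0.1; 0 0 0 0 0 0 0.1'
python3 -m jog '0 0 0 0 0 1 0.1; 0 0 0 0 0 2 0.1; 0 0 0 0 0 3 0.1; 0 0 0 0 0 4 0.1; 0 0 0 0 0 4 0.1'
python3 - <<'E'
from h import *
n='scene';im=grab_frame(n);print(env.state()['ee_pos'])
save(cv2.resize(im[130:330,80:400],(800,500),interpolation=cv2.INTER_CUBIC),'s4.png')
E
```

```text
time_s: 21.2
ee_pos: [449.8, -132.7, 53.5]
ee_rot: [180.0, 0.0, -180.0]
force: [0.9, -0.3, 0.5]
gripper_width: 20.4
time_s: 21.82
ee_pos: [450.9, -133.0, 154.8]
ee_rot: [-179.9, 0.2, -180.0]
force: [0.5, 0.0, -0.9]
gripper_width: 19.9
[ 449.76480883 -132.69307644  153.42499263]
```

View pics/s4.png

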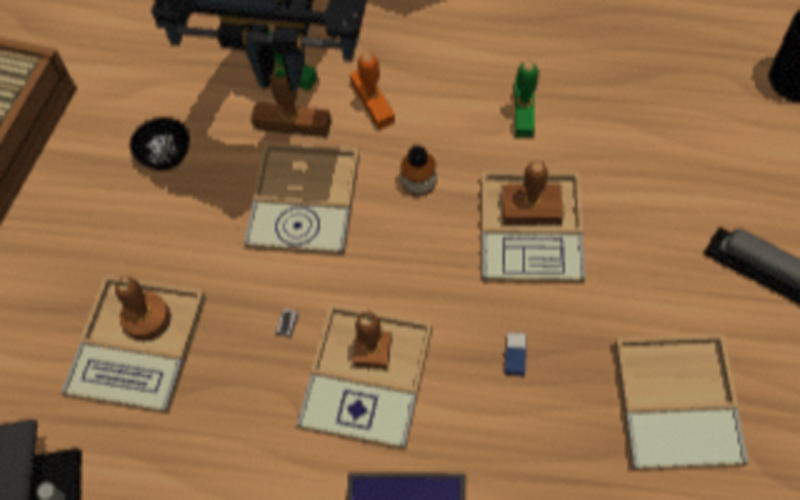

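The bar is held level at crop (290,120). Rect is home, square is home and the spare is free. I'll carry the bar to the spare.

```bash
python3 -m jog '0 0 0 0.6 1.2 0 0.1; 0 0 0 1.2 2.6 0 0.1; 0 0 0 1.9 4.1 0 0.1; 0 0 0 2.6 5.6 0 0.1; 0 0 0 3.3 7.1 0 0.1'
python3 -m jog '0 0 0 0.7 1.5 0 0.1; 0 0 0 1.4 3 0 0.1; 0 0 0 2.1 4.5 0 0.1; 0 0 0 2.8 6 0 0.1; 0 0 0 3.5 7.5 0 0.1'
python3 -m jog '0 0 0 0.5 1.1 0 0.1; 0 0 0 0.75 1.68 0 0.1; 0 0 0 0.75 1.68 0 0.1; 0 0 0 0.75 1.68 -1 0.1; 0 0 0 0.75 1.68 -2 0.1'
python3 -m jog '0 0 0 0 0 -1 0.1; 0 0 0 0 0 -1.5 0.1; 0 0 0 0 0 -1.9 0.1; 0 0 0 0 0 -1.95 0.1; 0 0 0 0 0 -1.99 0.1'
```

```text
time_s: 22.5
ee_pos: [531.6, 46.0, 151.5]
ee_rot: [-180.0, -0.2, -180.0]
force: [0.2, -0.1, -0.7]
gripper_width: 20.3
time_s: 23.12
ee_pos: [619.3, 233.3, 151.0]
ee_rot: [-179.9, -0.2, -180.0]
force: [0.3, 0.9, 0.3]
gripper_width: 20.3
time_s: 23.75
ee_pos: [638.0, 272.7, 103.0]
ee_rot: [-180.0, -0.0, 180.0]
force: [-0.0, 0.0, -1.8]
gripper_width: 20.3
time_s: 24.38
ee_pos: [639.0, 274.5, 54.5]
ee_rot: [180.0, 0.1, -180.0]
force: [-0.6, -0.2, -1.3]
gripper_width: 20.0
```

```bash
python3 -m jog '0 0 0 0 0 0 0.4; 0 0 0 0 0 0 0.6; 0 0 0 0 0 0 0.6; 0 0 0 0 0 1 0.6; 0 0 0 0 0 2.5 0.6'
python3 -m jog '0 0 0 0 -0.5 1.5 0.6; 0 0 0 0 -2.5 1.5 0.6; 0 0 0 0 -4.5 1.5 0.6; 0 0 0 0 -6.5 1.5 0.6; 0 0 0 0 -8.5 1.5 0.6'
python3 -m jog '0 0 0 0 -2 0 0.6; 0 0 0 0 -4 0 0.6; 0 0 0 0 -6 0 0.6; 0 0 0 0 -8 0 0.6; 0 0 0 0 -10 0 0.6'
python3 -m jog '0 0 0 0.1 -1.7 0 0.6; 0 0 0 0.1 -2.86 0 0.6; 0 0 0 0.1 -2.86 0 0.6; 0 0 0 0.1 -2.86 -1 0.6; 0 0 0 0.1 -2.86 -2 0.6'
python3 -m jog '0 0 0 0 0 -1 0.6; 0 0 0 0 0 -1.7 0.6; 0 0 0 0 0 -2 0.6; 0 0 0 0 0 -2.03 0.6'
```

```text
time_s: 25.0
ee_pos: [637.6, 274.0, 115.6]
ee_rot: [-179.9, -0.2, -180.0]
force: [0.9, 0.8, 0.1]
gripper_width: 54.6
time_s: 25.62
ee_pos: [638.4, 60.4, 154.0]
ee_rot: [180.0, 0.0, -180.0]
force: [-0.5, -0.2, -0.4]
gripper_width: 54.8
time_s: 26.25
ee_pos: [638.4, -189.7, 154.0]
ee_rot: [180.0, 0.0, -180.0]
force: [0.8, 0.7, -0.4]
gripper_width: 54.8
time_s: 26.88
ee_pos: [641.2, -258.4, 103.6]
ee_rot: [180.0, 0.1, -179.9]
force: [-0.0, -0.6, 0.3]
gripper_width: 54.7
time_s: 27.38
ee_pos: [641.1, -259.3, 53.0]
ee_rot: [180.0, 0.0, -180.0]
force: [0.1, 1.5, -0.3]
gripper_width: 54.8
```

```bash
python3 -m jog '0 0 0 0 0 0 0.1; 0 0 0 0 0 0 0.1; 0 0 0 0 0 0 0.1; 0 0 0 0 0 0 0.1; 0 0 0 0 0 0 0.1'
python3 -m jog '0 0 0 0 0 1 0.1; 0 0 0 0 0 2 0.1; 0 0 0 0 0 3 0.1; 0 0 0 0 0 4 0.1; 0 0 0 0 0 4 0.1'
python3 - <<'E'
from h import *
n='scene';im=grab_frame(n);print(env.state()['ee_pos'])
save(cv2.resize(im[130:330,80:400],(800,500),interpolation=cv2.INTER_CUBIC),'s5.png')
E
```

```text
time_s: 28.0
ee_pos: [641.1, -259.8, 53.2]
ee_rot: [-180.0, 0.0, -180.0]
force: [0.1, -0.1, 0.5]
gripper_width: 20.2
time_s: 28.62
ee_pos: [642.1, -260.1, 155.0]
ee_rot: [-179.9, 0.2, -180.0]
force: [0.1, -1.6, -0.8]
gripper_width: 20.4
[ 641.08939235 -259.6656772   153.13649317]
```

View pics/s5.png

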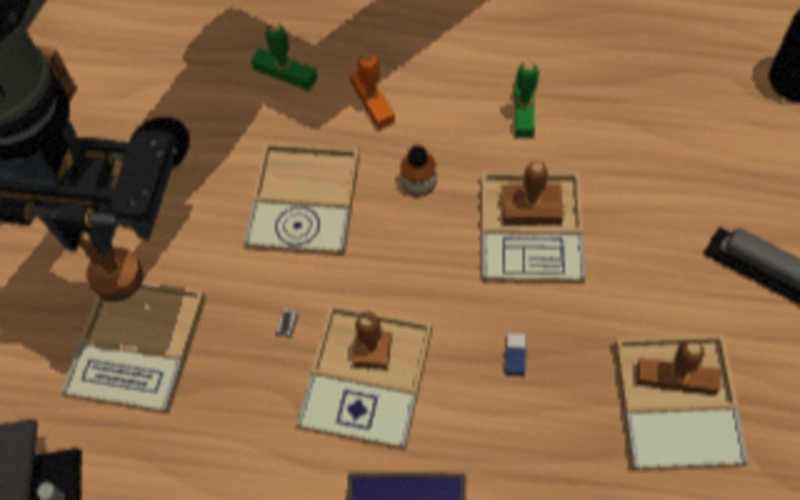

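The round stamp is held and lifted at crop (115,270), and the bar stands in the spare at (680,370). Round goes to its tray now.

```bash
python3 -m jog '0 0 0 -1.2 0.8 0 0.1; 0 0 0 -2.6 1.8 0 0.1; 0 0 0 -4 2.8 0 0.1; 0 0 0 -5.4 3.8 0 0.1; 0 0 0 -6.6 4.7 0 0.1'
python3 -m jog '0 0 0 -0.6 0.4 0 0.1; 0 0 0 -0.77 0.52 0 0.1; 0 0 0 -0.77 0.52 0 0.1; 0 0 0 -0.77 0.52 -1 0.1; 0 0 0 -0.77 0.52 -2 0.1'
python3 -m jog '0 0 0 0 0 -1 0.1; 0 0 0 0 0 -1.5 0.1; 0 0 0 0 0 -1.9 0.1; 0 0 0 0 0 -1.95 0.1; 0 0 0 0 0 -1.99 0.1'
python3 -m jog '0 0 0 0 0 0 0.4; 0 0 0 0 0 0 0.6; 0 0 0 0 0 0 0.6; 0 0 0 0 0 1 0.6; 0 0 0 0 0 2.5 0.6'
```

```text
time_s: 29.3
ee_pos: [473.4, -140.9, 151.2]
ee_rot: [179.9, -0.2, -180.0]
force: [1.0, 0.0, -0.9]
gripper_width: 20.7
time_s: 29.92
ee_pos: [458.3, -130.0, 102.4]
ee_rot: [-180.0, 0.1, 180.0]
force: [0.5, -0.3, -0.2]
gripper_width: 20.4
time_s: 30.55
ee_pos: [457.4, -129.4, 53.7]
ee_rot: [-180.0, 0.1, -180.0]
force: [0.1, 0.0, 0.1]
gripper_width: 20.4
time_s: 31.18
ee_pos: [455.8, -128.8, 115.6]
ee_rot: [179.9, -0.2, -180.0]
force: [1.1, -0.2, 0.6]
gripper_width: 54.8
```

```bash
python3 -m jog '0 0 0 0 0 1.5 0.6; 0 0 0 0.8 1.7 1.5 0.6; 0 0 0 1.6 3.5 1.5 0.6; 0 0 0 2.4 5.3 1.5 0.6; 0 0 0 3.2 7.1 1.5 0.6'
python3 -m jog '0 0 0 0.8 1.8 0 0.6; 0 0 0 1.6 3.6 0 0.6; 0 0 0 2.4 5.4 0 0.6; 0 0 0 3.2 7.2 0 0.6; 0 0 0 4 8.8 0 0.6'
python3 -m jog '0 0 0 0.06 0.24 0 0.6; 0 0 0 0.06 0.24 0 0.6; 0 0 0 0.06 0.24 -1 0.6; 0 0 0 0.06 0.24 -2 0.6; 0 0 0 0.06 0.24 -3 0.6'
python3 -m jog '0 0 0 0 0 -0.6 0.6; 0 0 0 0 0 -1.03 0.6; 0 0 0 0 0 -1.03 0.6'
```

```text
time_s: 31.8
ee_pos: [537.3, 49.8, 153.4]
ee_rot: [-180.0, 0.0, -180.0]
force: [0.6, -0.3, 0.4]
gripper_width: 54.3
time_s: 32.42
ee_pos: [637.1, 270.1, 153.1]
ee_rot: [180.0, 0.0, -179.9]
force: [0.4, -0.2, -0.5]
gripper_width: 55.0
time_s: 33.05
ee_pos: [637.8, 272.5, 78.1]
ee_rot: [-180.0, 0.0, 179.9]
force: [0.6, 0.6, -0.4]
gripper_width: 55.0
time_s: 33.42
ee_pos: [637.9, 273.9, 52.1]
ee_rot: [-180.0, -0.0, 180.0]
force: [-0.5, 0.2, -0.2]
gripper_width: 54.8
```

```bash
python3 -m jog '0 0 0 0 0 0 0.1; 0 0 0 0 0 0 0.1; 0 0 0 0 0 0 0.1; 0 0 0 0 0 0 0.1; 0 0 0 0 0 0 0.1'
python3 -m jog '0 0 0 0 0 1 0.1; 0 0 0 0 0 2 0.1; 0 0 0 0 0 3 0.1; 0 0 0 0 0 4 0.1; 0 0 0 0 0 4.4 0.1'
python3 -m jog '0 0 0 0 -1.2 0 0.1; 0 0 0 0 -2.8 0 0.1; 0 0 0 0 -4.5 0 0.1; 0 0 0 0 -6.2 0 0.1; 0 0 0 0 -7.9 0 0.1'
python3 -m jog '0 0 0 0 -1.7 0 0.1; 0 0 0 0 -3.4 0 0.1; 0 0 0 0 -5.1 0 0.1; 0 0 0 0 -6.8 0 0.1; 0 0 0 0.1 -8.5 0 0.1'
python3 -m jog '0 0 0 0 -1.6 0 0.1; 0 0 0 0.1 -3 0 0.1; 0 0 0 0.1 -4.2 0 0.1; 0 0 0 0.12 -5.06 0 0.1; 0 0 0 0.12 -5.06 0 0.1'
python3 - <<'E'
from h import *
n='scene';im=grab_frame(n);print(env.state()['ee_pos'])
save(cv2.resize(im[130:330,80:400],(800,500),interpolation=cv2.INTER_CUBIC),'s6.png')
E
```

```text
time_s: 34.05
ee_pos: [638.3, 274.4, 52.6]
ee_rot: [180.0, 0.0, -180.0]
force: [-1.1, 0.1, 1.1]
gripper_width: 20.7
time_s: 34.67
ee_pos: [638.8, 274.6, 164.0]
ee_rot: [179.9, 0.1, -180.0]
force: [-1.0, -0.7, -1.1]
gripper_width: 20.5
time_s: 35.3
ee_pos: [637.6, 75.5, 161.4]
ee_rot: [-180.0, -0.1, -180.0]
force: [1.6, -0.1, -1.1]
gripper_width: 20.4
time_s: 35.92
ee_pos: [640.0, -136.9, 161.5]
ee_rot: [180.0, -0.1, -180.0]
force: [0.1, 0.5, -0.8]
gripper_width: 20.4
time_s: 36.55
ee_pos: [643.3, -263.1, 161.6]
ee_rot: [180.0, -0.1, 179.9]
force: [0.8, 0.6, -0.5]
gripper_width: 20.6
[ 643.46680518 -261.87991624  161.83563757]
```

View pics/s6.png

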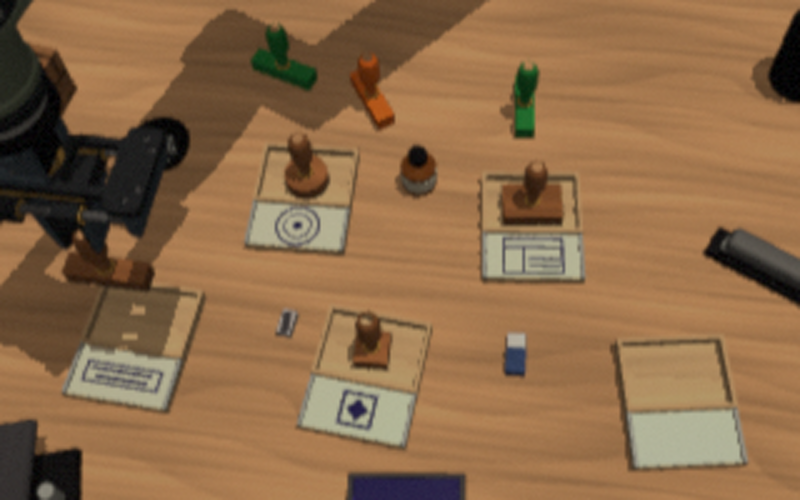

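Round is home at crop (305,180). The bar is held level over its tray at (108,270). Lower and release.

```bash
python3 -m jog '0 0 0 0 0 -1 0.1; 0 0 0 0 0 -2 0.1; 0 0 0 0 0 -3 0.1; 0 0 0 0 0 -3.6 0.1; 0 0 0 0 0 -4 0.1'
python3 -m jog '0 0 0 0 0 -0.3 0.1; 0 0 0 0 0 -0.37 0.1; 0 0 0 0 0 -0.38 0.1; 0 0 0 0 0 -0.38 0.1'
```

```text
time_s: 37.22
ee_pos: [643.8, -261.2, 61.9]
ee_rot: [180.0, -0.0, -179.9]
force: [0.0, -0.3, -0.6]
gripper_width: 20.8
time_s: 37.72
ee_pos: [644.1, -262.3, 53.6]
ee_rot: [-180.0, 0.1, -180.0]
force: [-0.6, -0.4, 0.1]
gripper_width: 20.2
```

```bash
python3 -m jog '0 0 0 0 0 0 0.4; 0 0 0 0 0 0 0.6; 0 0 0 0 0 0 0.6; 0 0 0 0 0 1 0.6; 0 0 0 0 0 2.5 0.6'
python3 -m jog '0 0 0 0 0 2.5 0.6; 0 0 0 -2 0 4 0.6; 0 0 0 -4 0 4 0.6; 0 0 0 -6 0 4 0.6; 0 0 0 -8 0 4 0.6'
python3 -m jog '0 0 0 -2 -1 0 0.6; 0 0 0 -4 -2 0 0.6; 0 0 0 -4 -3 0 0.6; 0 0 0 -4 -3 0 0.6'
python3 - <<'E'
from h import *
a=grab_frame('scene');b=grab_frame('top')
a=cv2.resize(a[160:320,90:340],(400,256),interpolation=cv2.INTER_CUBIC)
b=cv2.resize(b[60:220,165:415],(400,256),interpolation=cv2.INTER_CUBIC)
save(cv2.resize(np.vstack([a,b]),(468,600)),'end.png')
E
```

```text
time_s: 38.35
ee_pos: [642.8, -261.7, 114.7]
ee_rot: [179.9, -0.2, -180.0]
force: [0.0, -1.4, 0.2]
gripper_width: 54.7
time_s: 38.98
ee_pos: [442.1, -262.0, 215.7]
ee_rot: [-180.0, 0.0, -180.0]
force: [-0.2, -0.9, 0.5]
gripper_width: 54.6
time_s: 39.48
ee_pos: [343.3, -338.3, 215.7]
ee_rot: [-180.0, 0.0, 179.9]
force: [-0.2, -0.0, -0.7]
gripper_width: 54.6
```

View pics/end.png

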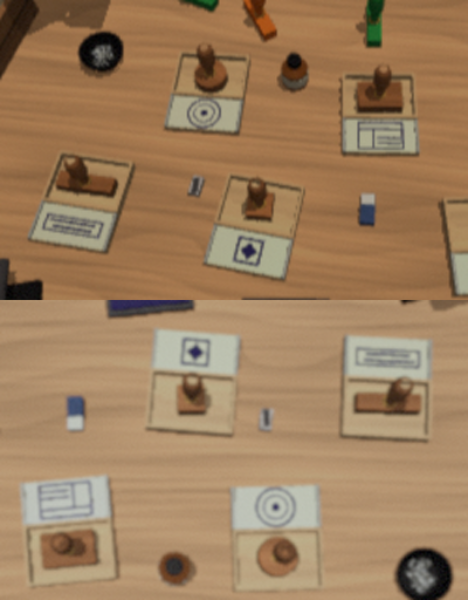

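Both views show all four stamps upright and centred in their matching trays. The bottle hasn't moved and the arm is clear, so I'm handing in.

```bash
python3 -c "
from h import *
print(env.job_done())"
```

```text
the job is handed in; nothing more can be done
None
```

All four stamps are in the trays whose slips show their impressions, and I handed the job in at about 40 s on the robot clock. I swapped rect with square and then bar with round, parking rect and bar in the spare tray on the way.

**Final checks:** one picture from each camera shows every stamp upright and about centred in its own tray. The spare was clear in the last picture that showed it whole, after the bar had left it. The bottle and the look-alikes are in place, and the arm is raised clear. I did not measure the final stamp poses. Each stamp was let go with the tool within about 2 mm of its gripping height, so the faces should be flat on the floor.

**Disagreements:**
- The two cameras' sight lines to the handles missed each other by 2–5 mm.
- The gripper read about 20–21 mm on the 24 mm handles.
- The networks missed the round stamp in the top view and reported the look-alikes as bars, so I chose the stamps by eye.

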